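# Put the spacer, washer and bushing back on the slicer's crank pin

### The job

The hand slicer's drive base has been washed: put its three steel rings back over the upright crank pin, first the tube-shaped spacer, then the flat washer, then the flanged bushing with its flange down, each slid all the way down so that the stack sits flat without gaps. Feel for the pin gently: anything pressing on the drive base or its pin with more than about 35 N bends it. Leave everything else on the worktop where it is, and let go of the stack at the end.

Things in the scene. Friction and masses are not known exactly. Their poses are not given: they have to be found in the camera images.
- drive_base: Drive base of a hand slicer, fixed to the worktop: white rounded housing 120 x 110 mm, top at 40 mm, a small crank low on its +x side. Origin: centre of its underside, z up. Centred on top is a round steel rotor disc, 62 mm across, top 44 mm above the origin, carrying an upright crank pin OFF CENTRE. More than 35 N on base, rotor or pin damages it.
- pin_level (a point): Point on the base's (and rotor's) vertical axis, 112 mm above the base's origin, level with the crank pin's tip. The pin's own axis is 6 mm from this point, in a direction that differs every time and is not measured: see it or feel for it. The pin is round steel, upright, 12 mm in diameter, with a 1.5 mm chamfer at its tip. The rotor turns only under some 13 N sideways at the pin.
- seat_level (a point): Point on the base's vertical axis, 52 mm above the base's origin, level with the flat top of the 22 mm round boss at the pin's foot, where the first ring seats. The pin is sprung lengthwise: pressed from above it sinks up to 8 mm, resisting with about 3 N at first and 9 N at the bottom stop, where it is rigid; it springs back up when it finds a ring's hole.
- spacer: Spacer: plain steel tube standing on end on the worktop, 30 mm outside diameter, 24 mm high, through bore 15 mm. Origin: centre of its underside, z along the bore. First on the pin.
- washer: Washer: thick flat steel ring lying on the worktop, 40 mm outside diameter, 8 mm high, through bore 15 mm. Origin: centre of its underside, z along the bore. Second on the pin (its underside then lies 76 mm above the base's origin).
- bushing: Flanged bushing: steel, standing on its flange on the worktop; flange 40 mm in diameter and 5 mm high at the bottom, barrel 26 mm in diameter above it, 18 mm high in all, through bore 15 mm. Origin: centre of the flange's underside, z along the bore, up to the barrel end. Third on the pin, flange down (its underside then lies 84 mm above the base's origin).
- keys: Bystander (sizes in mm): a small bunch of keys lying flat, 53 x 114 x 13; origin at the centre of its underside. Leave alone.
- tape_roll: Bystander (sizes in mm): a black roll of tape lying flat, 62 across, 19 high; not part of the job although it is a ring; origin at the centre of its underside. Leave alone.
- lemon: Bystander (sizes in mm): a lemon, 72 x 57 x 58; origin at the centre of its underside. Leave alone.
- spice_jar: Bystander (sizes in mm): a spice jar with a black cap, 41 across, 105 high; origin at the centre of its underside. Leave alone.
- teaspoon: Bystander (sizes in mm): a teaspoon lying flat, 132 x 26 x 9; origin at the centre of its underside. Leave alone.
- tin_fish: Bystander (sizes in mm): a flat tin, 86 across, 40 high; origin at the centre of its underside. Leave alone.
- mug: Bystander (sizes in mm): a green mug, 86 x 125 x 96; origin at the centre of its underside. Leave alone.

How it is judged (in metres and radians):
On the way, in this order (a step that is already met when the one before it is completed fails the run):
1. the spacer is down on the boss, flat, round the pin, and let go (z of spacer in the frame of drive_base between 0.0495 and 0.0545 m and horizontal distance between spacer and drive_base below 0.01 m and angle between spacer's own z axis and vertical below 0.09 rad and contact force between the fingers and spacer below 0.1 N), for 0.2 s.
2. the washer is down on the spacer, flat, round the pin, and let go (z of washer in the frame of drive_base between 0.0735 and 0.0785 m and horizontal distance between washer and drive_base below 0.01 m and angle between washer's own z axis and vertical below 0.09 rad and contact force between the fingers and washer below 0.1 N), for 0.2 s.
3. the bushing is down on the washer, flange down, flat, round the pin, and let go (z of bushing in the frame of drive_base between 0.0815 and 0.0865 m and horizontal distance between bushing and drive_base below 0.01 m and angle between bushing's own z axis and vertical below 0.09 rad and contact force between the fingers and bushing below 0.1 N), for 0.2 s.
At the end, for the whole second after the job is handed in: Spacer, washer and bushing are threaded on the pin in that order from below, their undersides 52, 76 and 84 mm above the base's origin (each within 2.5 mm), each within 10 mm of the base's vertical axis and within 0.09 rad (5 degrees) of level, at rest and released (all of step 1 and all of step 2 and all of step 3 and linear speed of each of spacer, washer, bushing below 0.02 m/s); the robot touches nothing.
It fails at once if the drive base, its rotor or its pin is pressed with more than 35 N (contact force between anything else and drive_base above 35 N).
It fails at once if a bystander is shifted by more than 3 cm (distance of any of keys, tape_roll, lemon, spice_jar, teaspoon, tin_fish, mug from where it was at the start of the episode above 0.03 m).
It also fails if it takes over 72 s, if anything falls off the work surface, if the arm or the gripper's body presses on something with over 40 N, if the wrist force passes 120 N, or if a joint passes its speed limit or range.

### The arm

A 6-joint arm with a two-finger parallel gripper is mounted at the origin on a cart in front of the work surface, level with it; the furniture and walls round the work are solid. World frame = base frame: x ahead of the robot, y to its left, z up, the work surface at z = 0. Lengths are in mm, angles in rad, forces in N, time in s.
With the tool pointing down it reaches from about 275 to 750 mm from the base axis. Payload 10.2 kg.
Tool frame: the origin (TCP) lies at the very end of the fingers, on their centre line; the grasp point (between the pads) lies 19 mm behind it; z points along the fingers, y is the line along which they close (so a half turn about z gives the same grasp; the last joint's range is limited). The gripper opens to 85 mm and grips with 20 to 120 N. Pads are 22 mm wide; open, the fingers measure 114 mm over their backs; the gripper's body (76 mm by 85 mm) begins 54 mm behind the grasp point. The pads swing forward as they close: fully open they stand 13 mm farther back than shut.
Start: joints at [-1.573, 0.313, 1.498, -0, 1.331, -0.223], TCP at [114.967, -512.263, 231.294] pointing down, gripper open.
Joint ranges: [-2.94, 2.94], [-0.97, 2.17], [0.19, 2.56], [-1.23, 4.37], [0.02, 3.11], [-2.88, 2.88]. Speed limits (rad/s): [2.39, 2.39, 3.01, 3.14, 3.14, 3.14].

### API

Orientations are given as a unit quaternion [w, x, y, z].
In Python, from rig import ctrl, vision gives the robot as it stands. The module is installed in compiled form; this text tells all that it offers.
- The arm moves only by the tool play_rows, never from a script. Its arguments are lists of equal length, an entry for each row: "translation": the shift along the tool's x, y, z in m, a list of three; "rotation": the turn, a rotation vector about the tool's x, y, z in rad, a list of three; "gripper": the gripper's target within -1 to 1 (shut at 1, half-way at 0, fully open at -1). A call has 1 to 10 rows; each row is the pose to reach, as a shift and turn from the pose commanded when the call began, along the tool's axes at that moment; what a row does not reach only later rows make up. A row lasts 1/8 s, in which the tool goes at most 62.5 mm and 10.7 degrees, less where a joint would pass 70% of its speed; a pose out of reach is approached as far as the arm can. A call with a gripper value outside its range is refused whole. The fingers move at their own pace and stop on an object; "force" is the grip in N (left out, the last holds). Time passes only in rows, so rows that repeat a pose let the fingers close. It gives the time, the measured TCP pose, the force, the opening and the grip force at its end, in the units of the state.
- ctrl.sense(): the state, without advancing time (a new reading comes with each control period).
- vision.capture(name): name is "scene" or "top" or "wrist"; returns a dict with "pixels" (480x640x3 uint8, red, green, blue), "vfov" (degrees; the focal length in pixels is half the picture's height over the tangent of half this angle, whatever the lens; pixels are square), "cx", "cy" (the principal point, pixels), "rvec" (rotation vector, rad) and "tvec" (3), from world to camera coordinates, as OpenCV has them; the wrist camera has in their place "mount" (4x4, takes a point from camera to tool coordinates, whose origin is the TCP and whose axes are the flange's). Camera axes: x right, y down, z forward; pixel columns grow to the right and rows downward; lengths in mm; the calibration is good to about 2 mm. A picture is of the moment at which its call begins: read the wrist's pose just before it. There is no depth.
- ctrl.finish_job(): hands the job in; it is judged then, once.
The state is a dict: "time_s": time; "joints": joint angles; "dq": joint speeds; "tau": joint torques, N m; "eef_pos": TCP position; "ee_rot": TCP orientation; "force": force on the tool from outside, world axes, zero at the start; "wrist_torque": the same for the moment, N m; "grip_width": opening from 0.0 (shut) to 1.0 (fully open); "grip_force": force on a finger pad.
Only numpy, scipy, OpenCV 4.12 (cv2) and the standard library are available. Lean on these libraries where they do the work, as an engineer would, in place of code of your own. Each camera call takes 0.05 s, during which the arm holds its last target. There are 200 camera calls.

## Working session

There is one attempt and no reset: what is moved stays moved. The work goes in short steps, Python scripts to look and compute and a tool call to move; the robot and the scene stay as the last step left them, time stands still between calls to the robot, and variables do not carry over. Pictures are saved under pics/ and viewed, at most 13 in all, crops included, and the job is handed in when it is done.

Besides the shell and the picture viewer there is one more tool, called after "Call:" as name(argument=value, ...) on one line, values as JSON. play_rows: Moves the arm, as the interface text tells. Its arguments: {"type":"object","properties":{"translation":{"type":"array"},"rotation":{"type":"array"},"gripper":{"type":"array"},"force":{"type":"number"}},"required":["translation","rotation","gripper"]}

```bash
mkdir -p pics; ls; python3 - <<'E'
from rig import ctrl, vision
import cv2, pickle
s=ctrl.sense(); print({k:s[k] for k in ['time_s','eef_pos','ee_rot','force','grip_width']})
d={}
for n in ['scene','top']:
    c=vision.capture(n); d[n]=c; cv2.imwrite(f'pics/{n}0.png',c['pixels'][:,:,::-1])
    print(n,{k:v for k,v in c.items() if k!='pixels'})
pickle.dump(d,open('d0.pkl','wb'))
E
```

```text
pics
{'time_s': 0.0, 'eef_pos': array([ 114.95460637, -511.99638595,  230.72616833]), 'ee_rot': array([-6.50803613e-04,  9.93914382e-01,  1.10153412e-01,  6.65219694e-05]), 'force': array([ 0.08887323, -0.62161911,  0.80405454]), 'grip_width': 1.003530792310259}
scene {'vfov': 50.37396135369144, 'cx': 324.2735614922757, 'cy': 237.07549892479847, 'rvec': array([ 1.57794509, -1.68894455,  0.89221859]), 'tvec': array([-211.77313574,  393.03042083,  928.81605703])}
top {'vfov': 44.314238793931615, 'cx': 317.2665407260138, 'cy': 235.934408012748, 'rvec': array([ 2.10797724, -2.15194337,  0.16675509]), 'tvec': array([-237.33405754,  539.94569161, 1203.98220257])}
```

View pics/scene0.png

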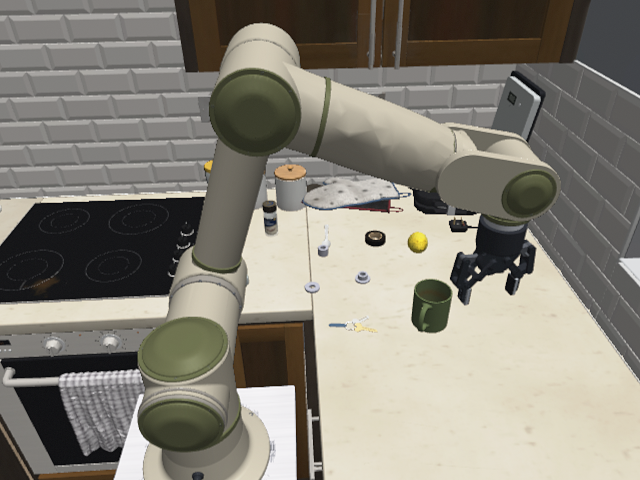

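View pics/top0.png

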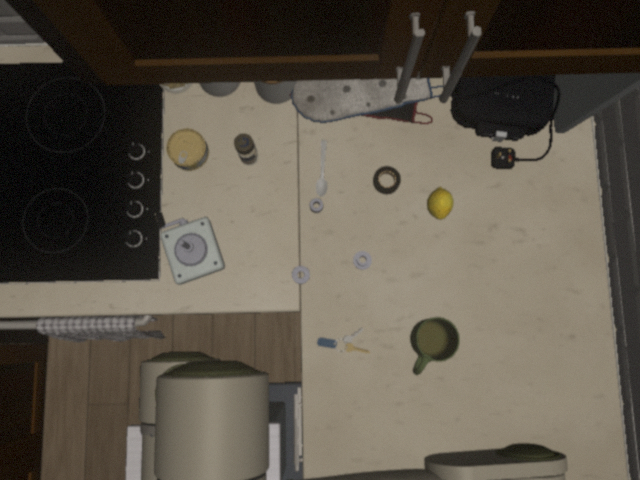

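The scene view is mostly blocked by the arm. In the top view I see the drive base near (192,250) with the pin around (187,245), the spacer at (316,205), the washer at (301,274) and the bushing at (362,261). The tin is at (187,148), the tape roll at (386,180) and the jar at (245,148).

```bash
cat > h.py <<'E'
import numpy as np, cv2
from scipy.spatial.transform import Rotation as R
def K(c):
    f=240/np.tan(np.radians(c['vfov'])/2); return np.array([[f,0,c['cx']],[0,f,c['cy']],[0,0,1.]])
def ext(c,s=None):
    """camera->world rotation and camera origin"""
    if 'mount' in c:
        q=np.array(s['ee_rot']); T=np.eye(4); T[:3,:3]=R.from_quat(q[[1,2,3,0]]).as_matrix(); T[:3,3]=s['eef_pos']
        M=T@np.array(c['mount']); return M[:3,:3],M[:3,3]
    Rm=cv2.Rodrigues(c['rvec'])[0]; return Rm.T,-Rm.T@c['tvec']
def ray(c,uv,z,s=None):
    A,o=ext(c,s); d=A@np.linalg.inv(K(c))@np.array([uv[0],uv[1],1.]); return o+d*(z-o[2])/d[2]
def proj(c,P,s=None):
    A,o=ext(c,s); p=K(c)@(A.T@(np.array(P,float)-o)); return p[:2]/p[2]
def tool(v,s):
    q=np.array(s['ee_rot']); return R.from_quat(q[[1,2,3,0]]).as_matrix().T@np.array(v,float)
E
python3 - <<'E'
import pickle; from h import *
d=pickle.load(open('d0.pkl','rb')); c=d['top']
for n,uv,z in [('spacer',(316,205),24),('washer',(301,274),8),('bushing',(362,261),18),('base',(192,250),40),('pin',(187,245),112),('tape',(386,180),19),('tin',(187,148),40),('jar',(245,142),105),('keys',(343,343),8),('mug',(435,338),96)]:
    print(n,ray(c,uv,z).round())
print(ext(c)[1])
p=c['pixels']
a=cv2.resize(p[190:300,280:390],(440,440),interpolation=cv2.INTER_CUBIC); b=cv2.resize(p[205:295,150:240],(360,360),interpolation=cv2.INTER_CUBIC)
o=np.zeros((440,800,3),np.uint8); o[:,:440]=a; o[:360,440:]=b
cv2.imwrite('pics/z1.png',o[:,:,::-1])
E
```

```text
spacer [ 606. -247.   24.]
washer [ 458. -211.    8.]
bushing [ 483. -343.   18.]
base [511.  18.  40.]
pin [511.  12. 112.]
tape [ 660. -401.   19.]
tin [736.  32.  40.]
jar [ 725. -103.  105.]
keys [ 310. -298.    8.]
mug [ 318. -476.   96.]
[ 328.36030192 -258.77189561 1273.83616177]
```

View pics/z1.png

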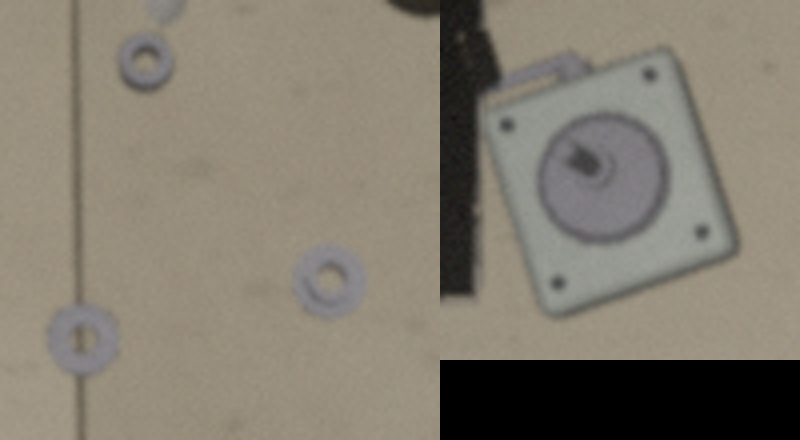

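```bash
python3 - <<'E'
from rig import ctrl, vision
from h import *
import pickle
d=pickle.load(open('d0.pkl','rb')); t=d['top']
for n,uv,z in [('spacer',(316.2,204.7),24),('washer',(300.4,274.6),8),('bushing',(361.9,260.1),6),('disc',(190.6,248.9),44),('pin',((587-440)/4+149.6,166/4+204.6),112)]: print(n,ray(t,uv,z).round(1))
s=ctrl.sense(); c=vision.capture('wrist'); print(c['mount'],c['vfov'],c['cx'],c['cy'])
print(tool([606-115,-247+512,140-231],s).round(1))
E
```

```text
spacer [ 607.  -247.3   24. ]
washer [ 457.2 -210.1    8. ]
bushing [ 486.1 -343.7    6. ]
disc [512.9  19.8  44. ]
pin [508.5  13.  112. ]
[[ 8.81816075e-04 -9.52978521e-01 -3.03036566e-01  7.74702934e+01]
 [ 9.99999299e-01  6.00731646e-04  1.02077154e-03  1.37629129e-01]
 [-7.90729695e-04 -3.03037254e-01  9.52978383e-01 -1.42745165e+02]
 [ 0.00000000e+00  0.00000000e+00  0.00000000e+00  1.00000000e+00]] 60.337449018645366 314.1993888389838 242.27064717339158
[ 537.1 -150.9   91.3]
```

Call:
play_rows(translation=[[0.054,-0.015,0.009],[0.107,-0.03,0.018],[0.161,-0.045,0.027],[0.215,-0.06,0.036],[0.269,-0.075,0.045],[0.322,-0.09,0.054],[0.376,-0.106,0.064],[0.43,-0.121,0.073],[0.483,-0.136,0.082],[0.537,-0.151,0.091]], rotation=[[0,0,0],[0,0,0],[0,0,0],[0,0,0],[0,0,0],[0,0,0],[0,0,0],[0,0,0],[0,0,0],[0,0,0]], gripper=[-1,-1,-1,-1,-1,-1,-1,-1,-1,-1], force=40)

```text
time_s: 1.4
eef_pos: [607.3, -246.2, 139.8]
ee_rot: [-0.0, 0.994, 0.11, -0.0]
force: [0.1, -0.5, 0.6]
grip_width: 0.998
grip_force: 0.0
```

Call:
play_rows(translation=[[0,0,0],[0,0,0],[0,0,0]], rotation=[[0,0,0],[0,0,0],[0,0,0]], gripper=[-0.3,-0.3,-0.3])

```text
time_s: 1.78
eef_pos: [605.1, -248.2, 140.8]
ee_rot: [0.0, 0.994, 0.109, 0.0]
force: [0.2, 0.1, -0.5]
grip_width: 0.656
grip_force: 0.0
```

```bash
python3 - <<'E'
from rig import ctrl, vision
from h import *
s=ctrl.sense(); c=vision.capture('wrist'); print(s['eef_pos'],s['ee_rot'],s['force'],s['grip_width'],s['time_s'])
p=c['pixels']; cv2.imwrite('pics/w1.png',p[:,:,::-1]); print(proj(c,[607,-247,24],s))
E
```

```text
[ 605.14126142 -248.24983026  140.76058519] [1.72100985e-04 9.93989321e-01 1.09476894e-01 9.88972725e-05] [ 0.19425868  0.09081353 -0.45870374] 0.6558519225193503 1.775
[312.26240088 231.90478758]
```

View pics/w1.png

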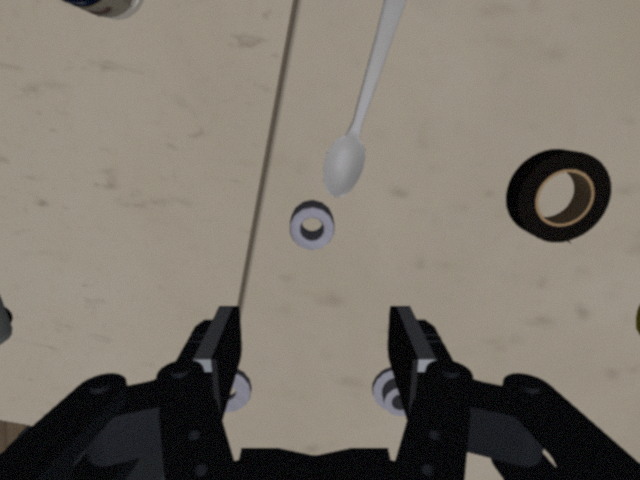

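The wrist view shows the spacer's top ring at about (312,228), with the spoon bowl above it at (343,165). The washer at (235,392) and bushing at (392,392) are partly behind the fingers.

```bash
cat >> h.py <<'E'
def ring(c,uv,rad,thr=8,lum=110):
    """bluish bright blob near uv: enclosing ellipse centre"""
    p=c['pixels'].astype(int); m=((p[...,2]-p[...,0]>thr)&(p.sum(2)>3*lum)).astype(np.uint8)
    k=np.zeros_like(m); cv2.circle(k,(int(uv[0]),int(uv[1])),rad,1,-1); m=m*k
    n,l,st,ce=cv2.connectedComponentsWithStats(m); i=1+np.argmax(st[1:,4])
    cn=max(cv2.findContours((l==i).astype(np.uint8),cv2.RETR_EXTERNAL,cv2.CHAIN_APPROX_NONE)[0],key=len)
    return cv2.fitEllipse(cv2.convexHull(cn)),st[i]
E
python3 - <<'E'
from rig import ctrl, vision
from h import *
s=ctrl.sense(); c=vision.capture('wrist')
p=c['pixels']; print(p[228,297],p[215,312],p[207,312],p[300,312],p[180,343])
for t in (0,8,15):
  try:
    e,st=ring(c,(312,228),34,t); w=ray(c,e[0],24,s); print(t,e,st,w.round(1),tool(w-s['eef_pos'],s).round(1))
  except Exception as x: print(t,x)
E
```

```text
[138 134 148] [132 129 143] [89 88 95] [148 136 124] [140 137 138]
0 ((311.5826721191406, 228.46116638183594), (40.73218536376953, 43.30266189575195), 91.96053314208984) [290 208  44  42 926] [ 609.2 -246.1   24. ] [  4.4  -1.3 116.8]
8 ((311.71728515625, 227.94679260253906), (39.94755554199219, 41.72168731689453), 100.99336242675781) [291 208  42  41 778] [ 609.6 -246.1   24. ] [  4.7  -1.2 116.8]
15 OpenCV(4.12.0) /io/opencv/modules/imgproc/src/shapedescr.cpp:361: error: (-201:Incorrect size of input array) There should be at least 5 points to fit the ellipse in function 'fitEllipseNoDirect'
```

Call:
play_rows(translation=[[0.003,0,0.045],[0.003,0,0.09],[0.003,0,0.125],[0.003,0,0.134],[0.003,0,0.134],[0.003,0,0.134],[0.003,0,0.134],[0.003,0,0.134],[0.003,0,0.134]], rotation=[[0,0,0],[0,0,0],[0,0,0],[0,0,0],[0,0,0],[0,0,0],[0,0,0],[0,0,0],[0,0,0]], gripper=[-0.3,-0.3,-0.3,-0.3,-0.3,1,1,1,1], force=40)

```text
time_s: 3.0
eef_pos: [609.5, -247.1, 8.2]
ee_rot: [0.001, 0.994, 0.11, 0.001]
force: [-0.7, 0.5, 5.7]
grip_width: 0.326
grip_force: 39.7
```

Call:
play_rows(translation=[[0,0,-0.05],[0,0,-0.1],[0,0,-0.15],[0,0,-0.15]], rotation=[[0,0,0],[0,0,0],[0,0,0],[0,0,0]], gripper=[1,1,1,1])

```text
time_s: 3.5
eef_pos: [610.3, -247.5, 161.6]
ee_rot: [0.003, 0.994, 0.11, 0.004]
force: [-0.5, -0.0, -0.7]
grip_width: 0.327
grip_force: 39.9
```

Call:
play_rows(translation=[[-0.01,-0.028,-0.009],[-0.025,-0.067,-0.009],[-0.042,-0.11,-0.009],[-0.06,-0.158,-0.009],[-0.078,-0.206,-0.009],[-0.094,-0.249,-0.009],[-0.105,-0.278,-0.009],[-0.109,-0.288,-0.009],[-0.109,-0.288,-0.009],[-0.109,-0.288,-0.009]], rotation=[[0,0,0],[0,0,0],[0,0,0],[0,0,0],[0,0,0],[0,0,0],[0,0,0],[0,0,0],[0,0,0],[0,0,0]], gripper=[1,1,1,1,1,1,1,1,1,1])

```text
time_s: 4.75
eef_pos: [439.9, 9.7, 165.2]
ee_rot: [0.0, 0.994, 0.11, 0.0]
force: [-0.6, 0.2, -0.3]
grip_width: 0.327
grip_force: 39.9
```

```bash
python3 - <<'E'
from rig import ctrl, vision
from h import *
import pickle
s=ctrl.sense(); c=vision.capture('wrist'); s2=ctrl.sense(); print(s['eef_pos'],s2['eef_pos'],s['ee_rot'],s['force'],s['grip_width'],s['time_s'])
pickle.dump((s,c),open('w2.pkl','wb'))
p=c['pixels']; cv2.imwrite('pics/w2.png',p[:,:,::-1]); print(proj(c,[513,19,44],s),proj(c,[509,14,112],s))
E
```

```text
[439.90864679   9.68417205 165.1760671 ] [439.85101292   9.69222097 165.14039258] [7.69115405e-05 9.93957323e-01 1.09767176e-01 3.35290205e-05] [-0.55452926  0.17714888 -0.34998352] 0.3273722017019717 4.75
[324.79720833 118.04096078] [337.19845175 131.81976996]
```

View pics/w2.png

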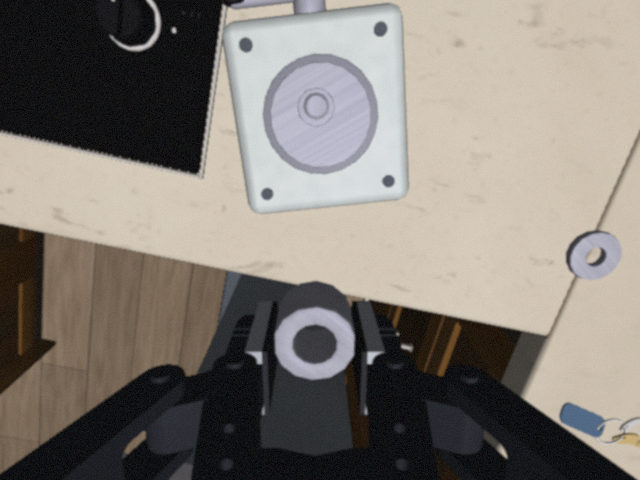

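The wrist view shows the rotor disc centred near (321,114), with the pin and boss at about (316,106). The held spacer is level, its top ring at (315,343), and the washer is at (594,255).

```bash
python3 - <<'E'
from h import *
import pickle
s,c=pickle.load(open('w2.pkl','rb')); p=c['pixels']
g=cv2.cvtColor(p,cv2.COLOR_RGB2GRAY)
# disc: dark rim contour
big=cv2.resize(p[40:190,240:400],None,fx=5,fy=5,interpolation=cv2.INTER_CUBIC)
cv2.imwrite('pics/z2.png',big[:,:,::-1])
hc=cv2.HoughCircles(cv2.GaussianBlur(cv2.cvtColor(big,cv2.COLOR_RGB2GRAY),(0,0),3),cv2.HOUGH_GRADIENT_ALT,1.5,5,param1=80,param2=0.6,minRadius=35,maxRadius=320)
for x,y,r in hc[0]:
    u=((x+.5)/5-.5+240,(y+.5)/5-.5+40); print((round(x),round(y)),round(r/5,1),np.round(u,1),[ray(c,u,z,s).round(1)[:2] for z in (44,112)])
# spacer top ring in tool coords: plane z_tool = -24..-18
e,st=ring(c,(315,343),50); print(e,[tool(ray(c,e[0],s['eef_pos'][2]+h,s)-s['eef_pos'],s).round(1) for h in (16,20,24)])
for h in (16,20,24): print(h, np.linalg.norm(ray(c,(e[0][0]+e[1][1]/2,e[0][1]),s['eef_pos'][2]+h,s)-ray(c,(e[0][0]-e[1][1]/2,e[0][1]),s['eef_pos'][2]+h,s)))
e,st=ring(c,(594,255),45); print('washer',e,ray(c,e[0],8,s).round(1))
print('cam',ext(c,s)[1])
E
```

```text
(378, 326) 13.6 [315.2 104.7] [array([519.3,  26.4]), array([518.3,  26.4])]
((314.365478515625, 342.9398193359375), (72.34225463867188, 81.52247619628906), 90.23055267333984) [array([  0.3,   0.4, -16. ]), array([  2.7,   0.4, -20. ]), array([  5.2,   0.3, -24. ])]
16 28.467614083272693
20 27.569219363062537
24 26.67082464285237
washer ((594.7250366210938, 255.41061401367188), (42.515865325927734, 53.107017517089844), 57.34524917602539) [ 459.5 -207.9    8. ]
cam [515.53038322  26.47481083 307.92487113]
```

View pics/z2.png

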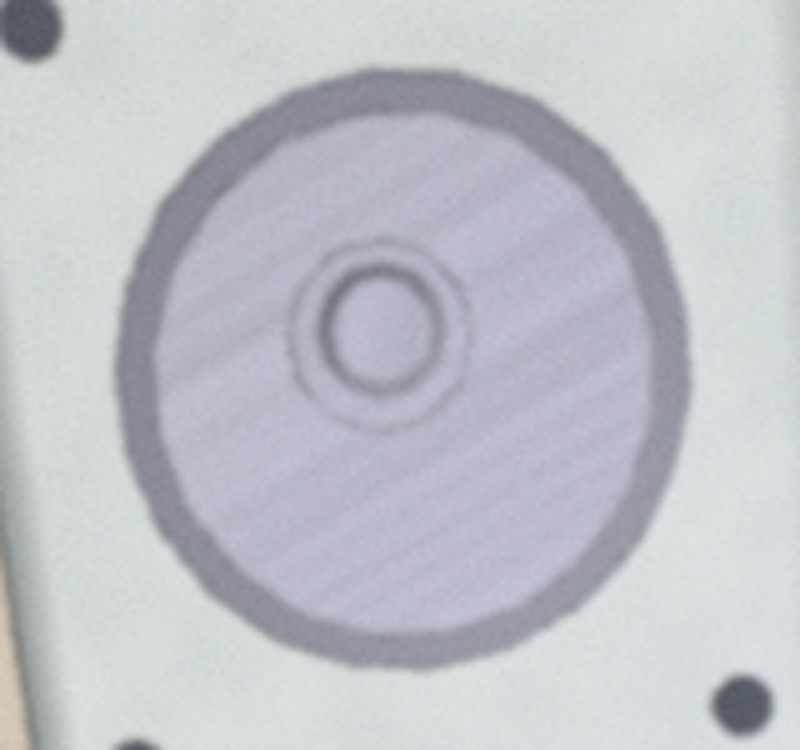

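Zoomed, the pin tip is centred at (381,331) in the crop, the boss at (380,335) and the disc at (404,370).

```bash
python3 - <<'E'
from h import *
import pickle
s,c=pickle.load(open('w2.pkl','rb'))
f=lambda x,y:((x+.5)/5-.5+240,(y+.5)/5-.5+40)
for n,u,z in [('disc',f(404,370),44),('boss',f(380,335),52),('pin',f(381,331),111)]: print(n,ray(c,u,z,s).round(2))
E
```

```text
disc [514.94  22.21  44.  ]
boss [518.18  25.97  52.  ]
pin [517.92  26.08 111.  ]
```

Call:
play_rows(translation=[[0.03,0,0],[0.06,0.001,0.01],[0.0793,0.0008,0.025],[0.0793,0.0008,0.035],[0.0793,0.0008,0.038],[0.0793,0.0008,0.041],[0.0793,0.0008,0.044],[0.0793,0.0008,0.047],[0.0793,0.0008,0.05],[0.0793,0.0008,0.05]], rotation=[[0,0,0],[0,0,0],[0,0,0],[0,0,0],[0,0,0],[0,0,0],[0,0,0],[0,0,0],[0,0,0],[0,0,0]], gripper=[1,1,1,1,1,1,1,1,1,1])

```text
time_s: 6.05
eef_pos: [516.9, 27.0, 115.2]
ee_rot: [0.0, 0.994, 0.11, -0.0]
force: [0.2, -0.8, -1.1]
grip_width: 0.324
grip_force: 39.9
```

Call:
play_rows(translation=[[0,0,0.003],[0,0,0.006],[0,0,0.009],[0,0,0.012],[0,0,0.012]], rotation=[[0,0,0],[0,0,0],[0,0,0],[0,0,0],[0,0,0]], gripper=[1,1,1,1,1])

```text
time_s: 6.68
eef_pos: [516.9, 27.0, 103.1]
ee_rot: [0.0, 0.994, 0.11, -0.0]
force: [1.6, -0.5, -2.4]
grip_width: 0.325
grip_force: 39.9
```

Call:
play_rows(translation=[[0,0,0.006],[0,0,0.012],[0,0,0.018],[0,0,0.024],[0,0,0.03],[0,0,0.035],[0,0,0.038],[0,0,0.038]], rotation=[[0,0,0],[0,0,0],[0,0,0],[0,0,0],[0,0,0],[0,0,0],[0,0,0],[0,0,0]], gripper=[1,1,1,1,1,1,1,1])

```text
time_s: 7.68
eef_pos: [516.9, 27.0, 65.1]
ee_rot: [0.0, 0.994, 0.11, -0.0]
force: [1.8, -0.7, -1.7]
grip_width: 0.326
grip_force: 39.8
```

Call:
play_rows(translation=[[0,0,0.001],[0,0,0.002],[0,0,0.003],[0,0,0.004],[0,0,0.004]], rotation=[[0,0,0],[0,0,0],[0,0,0],[0,0,0],[0,0,0]], gripper=[1,1,1,1,1])

```text
time_s: 8.3
eef_pos: [516.9, 27.1, 61.2]
ee_rot: [0.0, 0.994, 0.11, 0.0]
force: [2.1, -0.8, -0.6]
grip_width: 0.325
grip_force: 40.0
```

Call:
play_rows(translation=[[0,0,0.0005],[0,0,0.001],[0,0,0.0015],[0,0,0.002],[0,0,0.002]], rotation=[[0,0,0],[0,0,0],[0,0,0],[0,0,0],[0,0,0]], gripper=[1,1,1,1,1])

```text
time_s: 8.93
eef_pos: [517.0, 27.1, 60.1]
ee_rot: [0.0, 0.994, 0.11, 0.0]
force: [-1.9, -0.4, 9.7]
grip_width: 0.325
grip_force: 41.0
```

Call:
play_rows(translation=[[0,0,0],[0,0,0],[0,0,0],[0,0,-0.01],[0,0,-0.05],[0,0,-0.1],[0,0,-0.105],[0,0,-0.105]], rotation=[[0,0,0],[0,0,0],[0,0,0],[0,0,0],[0,0,0],[0,0,0],[0,0,0],[0,0,0]], gripper=[-0.2,-0.2,-0.2,-0.2,-0.2,-0.2,-0.2,-0.2])

```text
time_s: 9.93
eef_pos: [516.7, 27.1, 164.3]
ee_rot: [-0.0, 0.994, 0.11, 0.0]
force: [-0.4, 0.0, -0.9]
grip_width: 0.599
grip_force: 0.0
```

```bash
python3 - <<'E'
from rig import ctrl, vision
from h import *
s=ctrl.sense(); c=vision.capture('wrist'); print(s['eef_pos'],s['force'],s['grip_width'],s['time_s'])
p=c['pixels']; cv2.imwrite('pics/w3.png',p[:,:,::-1])
print(proj(c,[517.5,26.3,76],s), tool(np.array([459.3,-208,60])-s['eef_pos'],s).round(1))
E
```

```text
[516.73212695  27.1063516  164.30594996] [-0.44899544  0.04581403 -0.88790908] 0.5988089930259525 9.925
[315.15939816 247.82233528] [-107.5  216.8  104.3]
```

View pics/w3.png

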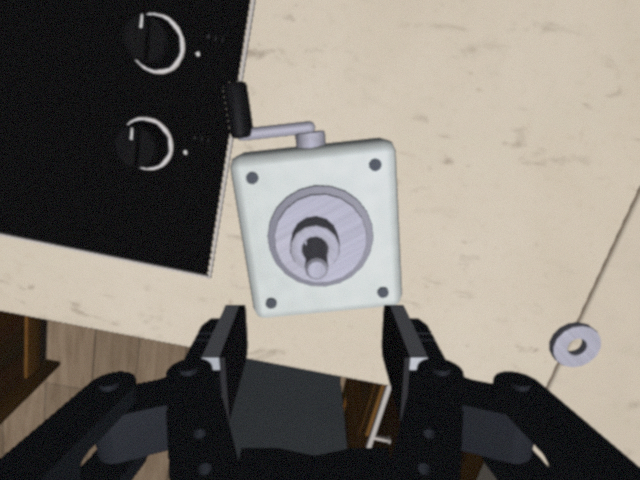

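The spacer is seated round the pin at (315,247), with the pin tip at (317,267). The washer is at (575,345).

Call:
play_rows(translation=[[-0.02,0.04,0],[-0.045,0.09,0.01],[-0.07,0.14,0.02],[-0.095,0.19,0.034],[-0.1075,0.217,0.034],[-0.1075,0.217,0.034],[-0.1075,0.217,0.034]], rotation=[[0,0,0],[0,0,0],[0,0,0],[0,0,0],[0,0,0],[0,0,0],[0,0,0]], gripper=[-0.2,-0.2,-0.2,-0.2,-0.2,-0.2,-0.2])

```text
time_s: 10.85
eef_pos: [459.4, -207.3, 129.6]
ee_rot: [-0.001, 0.994, 0.11, -0.001]
force: [-0.9, 0.2, 0.9]
grip_width: 0.603
grip_force: 0.0
```

```bash
python3 - <<'E'
from rig import ctrl, vision
from h import *
s=ctrl.sense(); c=vision.capture('wrist'); print(s['eef_pos'],s['force'],s['grip_width'],s['time_s'])
u=proj(c,[459.3,-208,8],s)
for t in (0,6):
  e,st=ring(c,u,48,t); w=ray(c,e[0],8,s); print(u,e,st,w.round(1),tool(w-s['eef_pos'],s).round(1))
cv2.imwrite('pics/w4.png',c['pixels'][:,:,::-1])
E
```

```text
[ 459.36176743 -207.33741848  129.56596333] [-0.85772131  0.16962883  0.87908217] 0.6029671415120397 10.85
[314.78564388 233.00287833] ((316.4254455566406, 233.370361328125), (54.36988067626953, 57.23759460449219), 89.08854675292969) [ 288  206   58   55 2021] [ 459.3 -209.1    8. ] [ -0.3   1.9 121.6]
[314.78564388 233.00287833] ((316.30029296875, 233.08949279785156), (53.97348403930664, 56.23719024658203), 89.58467864990234) [ 288  206   57   55 1944] [ 459.5 -209.     8. ] [ -0.2   1.8 121.6]
```

Call:
play_rows(translation=[[0,0.0018,0.045],[0,0.0018,0.09],[0,0.0018,0.112],[0,0.0018,0.12],[0,0.0018,0.124],[0,0.0018,0.124]], rotation=[[0,0,0],[0,0,0],[0,0,0],[0,0,0],[0,0,0],[0,0,0]], gripper=[-0.2,-0.2,-0.2,-0.2,-0.2,-0.2])

```text
time_s: 11.65
eef_pos: [460.3, -210.0, 6.9]
ee_rot: [0.0, 0.994, 0.11, 0.0]
force: [-0.1, -0.3, 1.0]
grip_width: 0.6
grip_force: 0.0
```

```bash
python3 - <<'E'
from rig import ctrl, vision
import cv2
s=ctrl.sense(); c=vision.capture('wrist'); print(s['eef_pos'],s['force'],s['grip_width'],s['time_s'])
cv2.imwrite('pics/w5.png',c['pixels'][200:,120:520,::-1])
E
```

```text
[ 460.33794022 -209.96581851    6.91470495] [-0.13908949 -0.26236266  1.02998225] 0.600234677652052 11.65
```

View pics/w5.png

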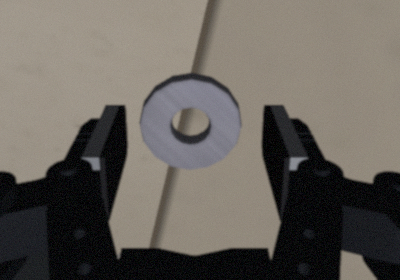

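The washer sits between the open fingertips at (190,125) in the crop, roughly centred (the tips are at x = 126 and 263).

Call:
play_rows(translation=[[0,0,0.003],[0,0,0.004],[0,0,0.004],[0,0,0.004],[0,0,0.004],[0,0,0.004],[0,0,0.004]], rotation=[[0,0,0],[0,0,0],[0,0,0],[0,0,0],[0,0,0],[0,0,0],[0,0,0]], gripper=[-0.2,-0.2,1,1,1,1,1])

```text
time_s: 12.58
eef_pos: [459.9, -210.0, 2.8]
ee_rot: [0.0, 0.994, 0.11, -0.0]
force: [-2.0, 0.6, 5.6]
grip_width: 0.435
grip_force: 39.4
```

Call:
play_rows(translation=[[0,0,-0.03],[0,0,-0.08],[0,0,-0.13],[0,0,-0.15],[0,0,-0.15],[0,0,-0.15]], rotation=[[0,0,0],[0,0,0],[0,0,0],[0,0,0],[0,0,0],[0,0,0]], gripper=[1,1,1,1,1,1])

```text
time_s: 13.32
eef_pos: [459.4, -209.6, 151.0]
ee_rot: [-0.001, 0.994, 0.11, -0.001]
force: [-0.6, 1.2, -0.3]
grip_width: 0.435
grip_force: 40.3
```

```bash
python3 - <<'E'
from rig import ctrl, vision
from h import *
s=ctrl.sense(); c=vision.capture('wrist'); print(s['eef_pos'],s['force'],s['grip_width'],s['time_s'])
e,st=ring(c,(315,370),75,4); print(e,st,[tool(ray(c,e[0],s['eef_pos'][2]+h,s)-s['eef_pos'],s).round(1) for h in (3,5.5,8)])
cv2.imwrite('pics/w6.png',c['pixels'][200:,120:520,::-1])
print(tool(np.array([517,27.1,130])-s['eef_pos'],s).round(1))
E
```

```text
[ 459.42520479 -209.64181647  151.04041048] [-0.55118947  1.18345603 -0.34884624] 0.43469298551123764 13.325
((314.5260009765625, 333.1201477050781), (78.43445587158203, 103.79650115966797), 89.10284423828125) [ 266  295   98   79 4985] [array([-3.4,  0.4, -3. ]), array([-1.9,  0.4, -5.5]), array([-0.5,  0.4, -8. ])]
[ 108.  -218.4   21.3]
```

View pics/w6.png

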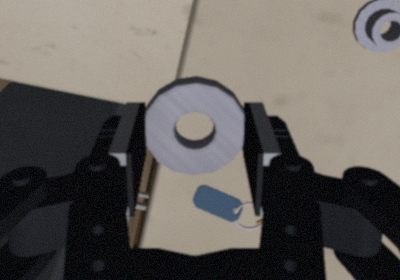

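The washer is held level, with its bore at crop (194,127). It is centred in the grip.

Call:
play_rows(translation=[[0.01,-0.02,0],[0.03,-0.06,0],[0.055,-0.111,0],[0.08,-0.162,0],[0.1,-0.202,0.005],[0.108,-0.2184,0.015],[0.108,-0.2184,0.021],[0.108,-0.2184,0.021],[0.108,-0.2184,0.021]], rotation=[[0,0,0],[0,0,0],[0,0,0],[0,0,0],[0,0,0],[0,0,0],[0,0,0],[0,0,0],[0,0,0]], gripper=[1,1,1,1,1,1,1,1,1])

```text
time_s: 14.5
eef_pos: [517.5, 25.6, 131.4]
ee_rot: [0.0, 0.994, 0.109, 0.0]
force: [-0.5, 0.1, -0.1]
grip_width: 0.437
grip_force: 40.3
```

Call:
play_rows(translation=[[0,0,0.003],[0,0,0.003],[0,0,0.003],[0,0,0.003]], rotation=[[0,0,0],[0,0,0],[0,0,0],[0,0,0]], gripper=[1,1,1,1])

```text
time_s: 15.0
eef_pos: [517.5, 26.8, 128.4]
ee_rot: [0.0, 0.994, 0.11, 0.0]
force: [0.9, -0.2, -0.8]
grip_width: 0.43
grip_force: 40.3
```

Good. I'll lower it past the pin tip (TCP about 115) to 107 and feel.

Call:
play_rows(translation=[[-0.0003,0,0.004],[-0.0003,0,0.008],[-0.0003,0,0.011],[-0.0003,0,0.013],[-0.0003,0,0.015],[-0.0003,0,0.017],[-0.0003,0,0.019],[-0.0003,0,0.021],[-0.0003,0,0.021]], rotation=[[0,0,0],[0,0,0],[0,0,0],[0,0,0],[0,0,0],[0,0,0],[0,0,0],[0,0,0],[0,0,0]], gripper=[1,1,1,1,1,1,1,1,1])

```text
time_s: 16.12
eef_pos: [517.3, 26.7, 107.2]
ee_rot: [0.0, 0.994, 0.11, 0.0]
force: [1.7, -0.3, -2.2]
grip_width: 0.432
grip_force: 40.3
```

Call:
play_rows(translation=[[0,0,0.003],[0,0,0.006],[0,0,0.01],[0,0,0.014],[0,0,0.018],[0,0,0.022],[0,0,0.025],[0,0,0.026],[0,0,0.026]], rotation=[[0,0,0],[0,0,0],[0,0,0],[0,0,0],[0,0,0],[0,0,0],[0,0,0],[0,0,0],[0,0,0]], gripper=[1,1,1,1,1,1,1,1,1])

```text
time_s: 17.25
eef_pos: [517.3, 26.7, 81.3]
ee_rot: [0.0, 0.994, 0.11, 0.0]
force: [3.4, 0.3, -0.2]
grip_width: 0.429
grip_force: 40.4
```

Call:
play_rows(translation=[[0,0,0.0005],[0,0,0.001],[0,0,0.0015],[0,0,0.002],[0,0,0.002]], rotation=[[0,0,0],[0,0,0],[0,0,0],[0,0,0],[0,0,0]], gripper=[1,1,1,1,1])

```text
time_s: 17.88
eef_pos: [517.3, 26.7, 79.3]
ee_rot: [0.0, 0.994, 0.11, 0.0]
force: [4.6, 0.2, 0.9]
grip_width: 0.429
grip_force: 40.5
```

Call:
play_rows(translation=[[0,0,0.0005],[0,0,0.001],[0,0,0.0015],[0,0,0.0015]], rotation=[[0,0,0],[0,0,0],[0,0,0],[0,0,0]], gripper=[1,1,1,1])

```text
time_s: 18.38
eef_pos: [517.4, 26.7, 78.6]
ee_rot: [0.0, 0.994, 0.11, 0.0]
force: [1.1, 1.5, 10.0]
grip_width: 0.436
grip_force: 41.5
```

Call:
play_rows(translation=[[0,0,0],[0,0,0],[0,0,0],[0,0,-0.01],[0,0,-0.05],[0,0,-0.08],[0,0,-0.085],[0,0,-0.085]], rotation=[[0,0,0],[0,0,0],[0,0,0],[0,0,0],[0,0,0],[0,0,0],[0,0,0],[0,0,0]], gripper=[-0.2,-0.2,-0.2,-0.2,-0.2,-0.2,-0.2,-0.2])

```text
time_s: 19.38
eef_pos: [516.9, 26.7, 162.4]
ee_rot: [-0.0, 0.994, 0.11, -0.0]
force: [0.5, -0.1, 0.0]
grip_width: 0.6
grip_force: 0.0
```

```bash
python3 - <<'E'
from rig import ctrl, vision
from h import *
s=ctrl.sense(); c=vision.capture('wrist'); print(s['eef_pos'],s['force'],s['grip_width'],s['time_s'])
cv2.imwrite('pics/w7.png',cv2.resize(c['pixels'][130:350,210:430,::-1],None,fx=2,fy=2))
print(proj(c,[517.4,26.5,84],s),tool(np.array([488,-342,130])-s['eef_pos'],s).round(1))
E
```

```text
[516.92443046  26.74180478 162.43890026] [ 0.46950122 -0.13982409  0.02000814] 0.6003184153202449 19.375
[314.15739568 253.50695375] [-109.   353.5   32.4]
```

View pics/w7.png

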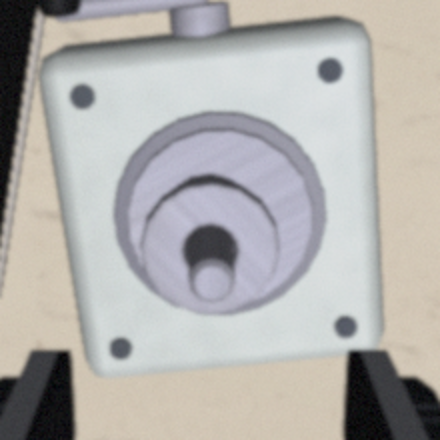

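The washer lies flat on the spacer, centred at crop (210,245), with the pin tip at (212,280). Next is the bushing.

Call:
play_rows(translation=[[-0.015,0.05,0],[-0.033,0.107,0.005],[-0.051,0.164,0.012],[-0.068,0.221,0.02],[-0.086,0.278,0.028],[-0.101,0.328,0.032],[-0.109,0.3535,0.032],[-0.109,0.3535,0.032],[-0.109,0.3535,0.032],[-0.109,0.3535,0.032]], rotation=[[0,0,0],[0,0,0],[0,0,0],[0,0,0],[0,0,0],[0,0,0],[0,0,0],[0,0,0],[0,0,0],[0,0,0]], gripper=[-0.2,-0.2,-0.2,-0.2,-0.2,-0.2,-0.2,-0.2,-0.2,-0.2])

```text
time_s: 20.68
eef_pos: [488.5, -340.9, 130.6]
ee_rot: [-0.0, 0.994, 0.111, -0.0]
force: [0.1, -0.7, 0.7]
grip_width: 0.603
grip_force: 0.0
```

```bash
python3 - <<'E'
from rig import ctrl, vision
from h import *
s=ctrl.sense(); c=vision.capture('wrist'); print(s['eef_pos'],s['force'],s['grip_width'],s['time_s'])
u=proj(c,[488,-342,5],s)
for t in (0,6):
  e,st=ring(c,u,48,t,90); w=ray(c,e[0],5,s); print(u,e,st,w.round(1),tool(w-s['eef_pos'],s).round(1))
E
```

```text
[ 488.47403314 -340.91369252  130.6390622 ] [ 0.08278557 -0.68568263  0.72070199] 0.6030884509107813 20.675
[315.09625211 232.12952698] ((316.80438232421875, 232.1392364501953), (57.428863525390625, 58.6386604309082), 88.5719223022461) [ 288  204   59   57 2118] [ 488.2 -343.1    5. ] [ -0.7   2.2 125.6]
[315.09625211 232.12952698] ((316.6929016113281, 232.13890075683594), (56.54121780395508, 57.810054779052734), 87.88617706298828) [ 288  204   58   57 2017] [ 488.2 -343.1    5. ] [ -0.7   2.1 125.6]
```

Call:
play_rows(translation=[[0,0.0012,0.045],[0,0.0012,0.09],[0,0.0012,0.11],[0,0.0012,0.12],[0,0.0012,0.1215],[0,0.0012,0.1215],[0,0.0012,0.1215]], rotation=[[0,0,0],[0,0,0],[0,0,0],[0,0,0],[0,0,0],[0,0,0],[0,0,0]], gripper=[-0.2,-0.2,-0.2,-0.2,-0.2,-0.2,-0.2])

```text
time_s: 21.6
eef_pos: [488.9, -343.5, 10.1]
ee_rot: [0.001, 0.994, 0.11, 0.0]
force: [-0.2, 0.0, 0.4]
grip_width: 0.597
grip_force: 0.0
```

Call:
play_rows(translation=[[0,0,0],[0,0,0],[0,0,0],[0,0,0],[0,0,0]], rotation=[[0,0,0],[0,0,0],[0,0,0],[0,0,0],[0,0,0]], gripper=[1,1,1,1,1])

```text
time_s: 22.22
eef_pos: [488.7, -343.4, 9.9]
ee_rot: [0.0, 0.994, 0.11, 0.0]
force: [-1.7, 0.9, 5.7]
grip_width: 0.286
grip_force: 39.3
```

Call:
play_rows(translation=[[0,0,-0.03],[0,0,-0.08],[0,0,-0.13],[0,0,-0.15],[0,0,-0.15],[0,0,-0.15],[0,0,-0.15]], rotation=[[0,0,0],[0,0,0],[0,0,0],[0,0,0],[0,0,0],[0,0,0],[0,0,0]], gripper=[1,1,1,1,1,1,1])

```text
time_s: 23.1
eef_pos: [488.1, -342.9, 157.8]
ee_rot: [-0.001, 0.994, 0.11, -0.001]
force: [-0.2, 0.6, -0.7]
grip_width: 0.281
grip_force: 39.6
```

```bash
python3 - <<'E'
from rig import ctrl, vision
from h import *
s=ctrl.sense(); c=vision.capture('wrist'); print(s['eef_pos'],s['force'],s['grip_width'],s['time_s'])
e,st=ring(c,(315,333),60,4); print(e,st)
cv2.imwrite('pics/w8.png',c['pixels'][200:,120:520,::-1])
print(proj(c,s['eef_pos']+[0,0,8],s),tool(np.array([517.2,26.8,150])-s['eef_pos'],s).round(1))
E
```

```text
[ 488.14252427 -342.92247618  157.83138708] [-0.23824699  0.59100481 -0.67641071] 0.2811667972897247 23.1
((314.491943359375, 334.0080261230469), (62.074031829833984, 70.17926788330078), 89.2978515625) [ 282  304   65   62 2107]
[313.30306469 331.98573347] [ 109.3 -354.4    8.5]
```

View pics/w8.png

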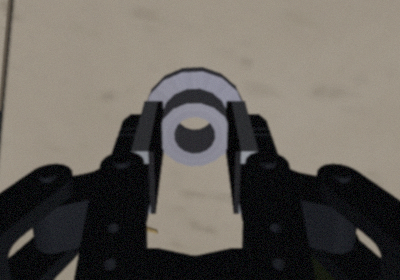

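The bushing is held by its barrel, level with flange down, top ring at crop (194,134).

Call:
play_rows(translation=[[0.01,-0.032,0],[0.028,-0.09,0],[0.046,-0.148,0],[0.064,-0.206,0],[0.082,-0.264,0],[0.098,-0.316,0],[0.11,-0.3544,0.008],[0.11,-0.3544,0.008],[0.11,-0.3544,0.008],[0.11,-0.3544,0.008]], rotation=[[0,0,0],[0,0,0],[0,0,0],[0,0,0],[0,0,0],[0,0,0],[0,0,0],[0,0,0],[0,0,0],[0,0,0]], gripper=[1,1,1,1,1,1,1,1,1,1])

```text
time_s: 24.4
eef_pos: [518.3, 25.7, 151.3]
ee_rot: [0.0, 0.994, 0.109, -0.0]
force: [0.4, -0.1, -1.1]
grip_width: 0.279
grip_force: 39.6
```

Call:
play_rows(translation=[[0,0,0.01],[0,0,0.015],[0,0,0.018],[0,0,0.018],[0,0,0.018]], rotation=[[0,0,0],[0,0,0],[0,0,0],[0,0,0],[0,0,0]], gripper=[1,1,1,1,1])

```text
time_s: 25.02
eef_pos: [518.4, 26.6, 133.5]
ee_rot: [0.0, 0.994, 0.11, 0.0]
force: [0.1, -0.2, -0.8]
grip_width: 0.285
grip_force: 39.6
```

Call:
play_rows(translation=[[-0.0005,-0.0005,0.004],[-0.0005,-0.0005,0.008],[-0.0005,-0.0005,0.01],[-0.0005,-0.0005,0.012],[-0.0005,-0.0005,0.014],[-0.0005,-0.0005,0.016],[-0.0005,-0.0005,0.018],[-0.0005,-0.0005,0.019],[-0.0005,-0.0005,0.019]], rotation=[[0,0,0],[0,0,0],[0,0,0],[0,0,0],[0,0,0],[0,0,0],[0,0,0],[0,0,0],[0,0,0]], gripper=[1,1,1,1,1,1,1,1,1])

```text
time_s: 26.15
eef_pos: [517.6, 27.0, 114.3]
ee_rot: [-0.0, 0.994, 0.11, -0.0]
force: [0.3, 0.1, -0.4]
grip_width: 0.282
grip_force: 39.6
```

Threaded with no resistance. I'll continue to the seat, which should be at TCP about 94.

Call:
play_rows(translation=[[0,0,0.003],[0,0,0.006],[0,0,0.009],[0,0,0.012],[0,0,0.015],[0,0,0.017],[0,0,0.018],[0,0,0.019],[0,0,0.019]], rotation=[[0,0,0],[0,0,0],[0,0,0],[0,0,0],[0,0,0],[0,0,0],[0,0,0],[0,0,0],[0,0,0]], gripper=[1,1,1,1,1,1,1,1,1])

```text
time_s: 27.28
eef_pos: [517.6, 27.0, 95.3]
ee_rot: [-0.0, 0.994, 0.11, -0.0]
force: [0.4, -0.1, -0.4]
grip_width: 0.282
grip_force: 39.6
```

Call:
play_rows(translation=[[0,0,0.0005],[0,0,0.001],[0,0,0.0015],[0,0,0.002],[0,0,0.002]], rotation=[[0,0,0],[0,0,0],[0,0,0],[0,0,0],[0,0,0]], gripper=[1,1,1,1,1])

```text
time_s: 27.9
eef_pos: [517.8, 27.0, 93.8]
ee_rot: [0.0, 0.994, 0.11, 0.0]
force: [-2.0, -0.2, 4.5]
grip_width: 0.281
grip_force: 40.2
```

Contact came at 93.8, as predicted, so it is seated. Release and retreat.

Call:
play_rows(translation=[[0,0,0],[0,0,0],[0,0,0],[0,0,-0.01],[0,0,-0.05],[0,0,-0.08],[0,0,-0.08],[0,0,-0.08]], rotation=[[0,0,0],[0,0,0],[0,0,0],[0,0,0],[0,0,0],[0,0,0],[0,0,0],[0,0,0]], gripper=[-0.2,-0.2,-0.2,-0.2,-0.2,-0.2,-0.2,-0.2])

```text
time_s: 28.9
eef_pos: [517.3, 27.1, 172.9]
ee_rot: [-0.0, 0.994, 0.11, -0.0]
force: [-0.7, 0.0, -0.5]
grip_width: 0.598
grip_force: 0.0
```

```bash
python3 - <<'E'
from rig import ctrl, vision
import cv2
s=ctrl.sense(); c=vision.capture('wrist'); print(s['eef_pos'],s['force'],s['grip_width'],s['time_s'])
cv2.imwrite('pics/w9.png',cv2.resize(c['pixels'][130:350,210:430,::-1],None,fx=2,fy=2))
E
```

```text
[517.29200077  27.06128812 172.90004035] [-0.72581563  0.04513189 -0.52748473] 0.5982227533301837 28.9
```

View pics/w9.png

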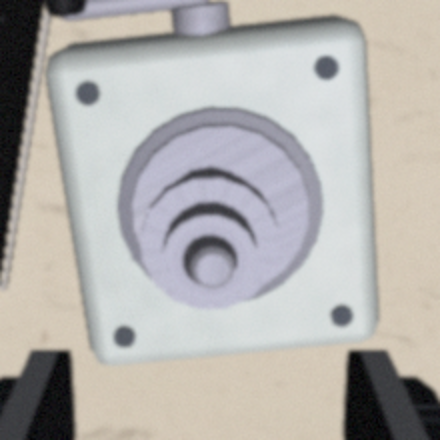

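The bushing sits flange down on the washer with the pin tip in its bore at crop (212,267). The stack looks flat and the hand is clear.

```bash
python3 -c "
from rig import ctrl
print(ctrl.finish_job())"
```

```text
the job is handed in; nothing more can be done
None
```

The spacer, washer and bushing (flange down) are on the pin in order, each lowered until it met its seat and let go; the job was handed in at about 29 s with 10 N the highest force I read at a seat, and no verdict came back.

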